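# Fill the jar with lock plugs

### The job

Swing the funnel arm fully home over the clear jar, then tip the scoop over the funnel to pour all five brass lock plugs through it into the jar. Afterwards set the empty scoop down, not dropped, level on the middle of the rubber mat, and leave the funnel over the jar and the other things on the bench where they are.

Things in the scene. Friction and masses are not known exactly. Their poses are not given: they have to be found in the camera images.
- stand: Filling stand, does not move: steel base plate 235 x 100 mm, 10 mm thick, with an upright clear jar fixed to it (outside diameter 54, inside 47, floor at height 14, open mouth at height 80 mm). Origin: under the jar's axis, at table height. A steel post of 20 mm diameter stands 140 mm from the jar along the stand's +x; the funnel arm turns on it.
- jar_mouth (a point): Centre of the jar's open mouth, 80 mm above the table.
- post_top (a point): Top of the post, on the vertical axis about which the funnel arm turns, 156 mm above the table.
- funnel_mouth (a point): Centre of the wide upper mouth of the aluminium funnel (rim outside diameter 128, inside 122 mm, rim 158 mm above the table; the cone narrows to a short spout of 38 mm bore that ends 86 mm above the table, 6 mm over the jar). It is 140 mm from the post's axis.
- funnel_knob (a point): Top of the upright round black knob on the funnel arm, 18 mm in diameter, 44 mm tall, its top 195 mm above the table, 55 mm from the post's axis on the line from the post to the funnel. The arm bar below it has its top at 151 mm.
- mat: Thin black rubber mat, 150 x 120 x 3 mm, fixed. Origin: centre of its underside, its length along x. The scoop stands on it at the start.
- scoop: Aluminium parts scoop, 130 g empty: open-topped tray 64 mm wide (y), from a back wall (36 mm high) at x = -45 to an open front at x = +56; side walls 30 mm high, sheet 2.5 mm. Its floor ramps up 0.2 rad from x = +15 to the lip. Origin: underside of the tray, x to the open front, z up. A straight black bar handle, 14 mm wide (y), 16 mm high, runs back from x = -45 to -133, centred 30 mm up.
- scoop_lip (a point): Middle of the scoop's front lip, over which the plugs slide out; 56 mm ahead of and 11 mm above the scoop's origin.
- scoop_handle (a point): Grip point on the handle's centre line, 92 mm behind and 30 mm above the scoop's origin.
- plug0: One of five brass lock plugs, a short solid cylinder of 14 mm diameter and 18 mm length, 22 g. Origin: its centre, z along the cylinder. At the start it stands on end in the scoop.
- plug1: One of five brass lock plugs, a short solid cylinder of 14 mm diameter and 18 mm length, 22 g. Origin: its centre, z along the cylinder. At the start it stands on end in the scoop.
- plug2: One of five brass lock plugs, a short solid cylinder of 14 mm diameter and 18 mm length, 22 g. Origin: its centre, z along the cylinder. At the start it stands on end in the scoop.
- plug3: One of five brass lock plugs, a short solid cylinder of 14 mm diameter and 18 mm length, 22 g. Origin: its centre, z along the cylinder. At the start it stands on end in the scoop.
- plug4: One of five brass lock plugs, a short solid cylinder of 14 mm diameter and 18 mm length, 22 g. Origin: its centre, z along the cylinder. At the start it stands on end in the scoop.
- funnel (a joint): Angle of the funnel arm about the post, rad: 0 = home, against its stop, with the funnel exactly over the jar; it grows, up to 1.7, as the arm swings away clockwise seen from above (towards the stand's +y). A light friction holds it where it is left.
- padlock: Bystander: brass padlock lying flat, body 45 x 50 x 18 mm. Origin: centre of the body's underside, shackle towards x.
- padlock_small: Bystander: small dark padlock lying flat, body 34 x 38 x 14 mm, origin under the body's centre.
- spray_can: Bystander: spray can, upright, 60 mm in diameter, 200 mm tall, origin under its centre.
- screwdriver: Bystander: screwdriver with a black handle, 180 mm long, lying along its x.
- key_remote: Bystander: black car-key remote, 62 x 34 x 14 mm, lying flat.
Not all that is in view belongs to the job. Of the things like the scoop, leave any that is blue; of the rest the smaller one is meant.

How it is judged:
By the outcome, as a careful person would: the job done as asked, in the order asked, and still so for the second after the job is handed in, with the robot touching nothing.
It also fails if it takes over 72 s, if anything falls off the work surface, if the arm or the gripper's body presses on something with over 40 N, if the wrist force passes 120 N, or if a joint passes its speed limit or range.

### The arm

A 6-joint arm with a two-finger parallel gripper is mounted at the origin on the work surface. World frame = base frame: x ahead of the robot, y to its left, z up, the work surface at z = 0. Lengths are in m, angles in rad, forces in N, time in s.
With the tool pointing down it reaches from about 0.375 to 0.975 m from the base axis. Payload 3.8 kg.
Tool frame: the origin (TCP) lies at the very end of the fingers, on their centre line; the grasp point (between the pads) lies 19 mm behind it; z points along the fingers, y is the line along which they close (so a half turn about z gives the same grasp; the last joint's range is limited). The gripper opens to 85 mm and grips with 20 to 120 N. Pads are 22 mm wide; open, the fingers measure 114 mm over their backs; the gripper's body (76 mm by 85 mm) begins 54 mm behind the grasp point. The pads swing forward as they close: fully open they stand 13 mm farther back than shut.
Start: joints at [-1.333, 0.264, 1.604, -0, 1.274, -0.037], TCP at [0.183, -0.65, 0.231] pointing down, gripper open.
Joint ranges: [-2.63, 2.63], [-0.94, 2.18], [0.31, 2.57], [-1.31, 4.45], [0, 2.66], [-2.55, 2.55]. Speed limits (rad/s): [2.57, 2.57, 3.14, 3.14, 3.14, 3.14].

### API

Orientations are given as a unit quaternion [w, x, y, z].
In Python, from workcell import env gives the robot as it stands.
- The arm moves only by the shell command python3 -m handwheel 'ROWS' [OPENING] [FORCE]. ROWS is JSON, a list of rows, each a list of 4 numbers: the shift along the tool's x, y, z in units of 30 mm (1.0 is 30 mm), then the turn about the tool's z in rad. A call has 1 to 5 rows; each row shifts and turns the commanded pose from where the row before left it, along the tool's axes as they then stand; what a row does not reach is not made up. A row lasts 1/10 s, in which the tool goes at most 50 mm and 8.59 degrees, less where a joint would pass 70% of its speed; a pose out of reach is approached as far as the arm can. A call is refused whole if a number of a shift passes 1 or a number of a turn 0.15, either way. A call with a gripper value outside its range is refused whole. OPENING is the opening, from 0 (shut) to 1 (fully open), set as the call begins (- or left out, the last holds). The fingers move at their own pace and stop on an object; FORCE is the grip in N (left out, the last holds). Time passes only in rows, so rows that do not move let the fingers close. It gives the time, the measured TCP pose, the force, the opening and the grip force at its end, in the units of the state.
- env.get_state(): the state, without advancing time (a new reading comes with each control period).
- env.snapshot(name): name is "side" or "top" or "wrist"; returns a dict with "pixels" (400x640x3 uint8, red, green, blue), "depth" (400x640 float32, m along the optical axis (not along the pixel's ray), 0 where there is no reading), "intrinsics" (3x3 intrinsics, pixels), "view" (4x4, takes a point from world to camera coordinates); the wrist camera has in their place "hand_eye" (4x4, takes a point from camera to tool coordinates, whose origin is the TCP and whose axes are the flange's). Camera axes: x right, y up, looking along -z (the intrinsics and any distortion apply to the point x, -y, -z); pixel columns grow to the right and rows downward; lengths in m; the calibration is good to about 2 mm. A picture is of the moment at which its call begins: read the wrist's pose just before it.
- env.finish_job(): hands the job in; it is judged then, once.
Trained networks look in the newest picture that a camera, given by its name, has taken for a name from the list of things; names that differ only in an ending like _2 or _b are one class to them, and where a whole thing is asked for, a point or a joint stands for the part that bears it (a point fixed in the world has none). Each returns a list of dicts, best first, with "conf" (0 to 1); they miss things now and then, are a little off and sometimes report something else, mostly with a low value. They report only what shows in the picture. A call takes as long as a camera call. They do not tell look-alikes from the thing itself.
- env.look_for(camera, name): "pixel" ([row, column] in pixels, amid what is visible of it).
- env.masks_of(camera, name): "pixels" (400x640 bool, what is visible of it) and "pixel" ([row, column] in pixels, amid what is visible of it).
The state is a dict: "t": time; "joints": joint angles; "qvel": joint speeds; "joint_torque": joint torques, N m; "position": TCP position; "tcp_rot": TCP orientation; "force": force on the tool from outside, world axes, zero at the start; "torque": the same for the moment, N m; "opening": opening from 0.0 (shut) to 1.0 (fully open); "grip_force": force on a finger pad.
Only numpy, scipy, OpenCV 4.12 (cv2) and the standard library are available. Lean on these libraries where they do the work, as an engineer would, in place of code of your own. Each camera call takes 0.05 s, during which the arm holds its last target. There are 200 camera calls.

## Working session

There is one attempt and no reset: what is moved stays moved. The work goes in short steps, Python scripts to look and compute and a shell command to move; the robot and the scene stay as the last step left them, time stands still between calls to the robot, and variables do not carry over. Pictures are saved under pics/ and viewed, at most 10 in all, crops included, and the job is handed in when it is done.

```bash
ls; mkdir -p pics
cat > h.py <<'E'
import numpy as np, cv2
from workcell import env
from scipy.spatial.transform import Rotation as R
def snap(n):
    s=env.get_state(); d=env.snapshot(n)
    if n=="wrist":
        T=np.eye(4); q=np.array(s["tcp_rot"]); T[:3,:3]=R.from_quat(q[[1,2,3,0]]).as_matrix(); T[:3,3]=s["position"]
        d["c2w"]=T@np.array(d["hand_eye"])
    else: d["c2w"]=np.linalg.inv(np.array(d["view"]))
    return d
def w(d,r,c,z=None):
    K=np.array(d["intrinsics"]); T=d["c2w"]
    ray=np.array([(c-K[0,2])/K[0,0],-(r-K[1,2])/K[1,1],-1])
    if z is None:
        k=d["depth"][int(round(r)),int(round(c))]
    else: k=(z-T[2,3])/(T[:3,:3]@ray)[2]
    return T[:3,:3]@(ray*k)+T[:3,3]
def cloud(d):
    K=np.array(d["intrinsics"]); T=d["c2w"]; r,c=np.mgrid[0:400,0:640]; k=d["depth"]
    P=np.stack([(c-K[0,2])/K[0,0]*k,-(r-K[1,2])/K[1,1]*k,-k],-1)
    return P@T[:3,:3].T+T[:3,3]
def save(d,f,box=None,s=1):
    im=d["pixels"][...,::-1]
    if box: im=im[box[0]:box[1],box[2]:box[3]]
    cv2.imwrite("pics/"+f,cv2.resize(im,None,fx=s,fy=s,interpolation=cv2.INTER_CUBIC))
E
python3 - <<'E'
from h import *
print(env.get_state())
for n in ["top","side"]:
    d=snap(n); save(d,n+"0.png"); print(n,d.keys(),np.round(d["c2w"],3).tolist(),np.array(d["intrinsics"]).tolist())
    for k in ["scoop","scoop_handle","scoop_lip","mat","funnel_mouth","funnel_knob","post_top","jar_mouth","plug0","spray_can","padlock","screwdriver","key_remote"]:
        for o in env.look_for(n,k)[:5]:
            r,c=o["pixel"]; print(k,round(o["conf"],2),np.round([r,c]),np.round(w(d,r,c),3))
E
```

```text
pics
{'t': 0.0, 'joints': array([-1.33287211e+00,  2.64754393e-01,  1.60533972e+00,  7.56098020e-06,
        1.27369530e+00, -3.69002965e-02]), 'qvel': array([ 1.71423556e-05,  1.01215825e-03,  2.01543709e-03, -1.08603969e-03,
        1.41364190e-03,  9.06206796e-04]), 'joint_torque': array([-9.65681793e-04, -5.15116131e+01, -3.67318153e+01, -1.57248010e-04,
        1.29587838e-02, -9.13661381e-06]), 'position': array([ 0.18301281, -0.64897707,  0.22997969]), 'tcp_rot': array([-1.09319951e-03,  9.90573336e-01,  1.36979044e-01, -1.06619177e-04]), 'force': array([-0.61654609, -0.75050594, -0.35807579]), 'torque': array([-0.0188185 ,  0.00098028,  0.00104441]), 'grip_force': 0.0, 'opening': 0.9989228926862807}
top dict_keys(['pixels', 'depth', 'intrinsics', 'view', 'c2w']) [[0.028, 0.995, -0.096, 0.434], [-1.0, 0.028, -0.007, -0.05], [-0.004, 0.096, 0.995, 1.431], [0.0, 0.0, 0.0, 1.0]] [[509.73350669120845, 0.0, 326.1904110509209], [0.0, 509.73350669120845, 195.8485413735191], [0.0, 0.0, 1.0]]
scoop 0.87 [273. 442.] [ 0.367 -0.367  0.005]
scoop 0.83 [129. 471.] [ 0.775 -0.447  0.004]
sc
[... 1940 characters left out ...]
0.6   0.185 0.123]
funnel_knob 0.93 [242. 248.] [0.616 0.199 0.126]
funnel_knob 0.31 [216. 316.] [ 0.574 -0.078  0.022]
funnel_knob 0.22 [154. 299.] [ 0.754 -0.216  0.128]
post_top 0.78 [251. 278.] [0.589 0.108 0.009]
post_top 0.38 [216. 316.] [ 0.574 -0.077  0.022]
jar_mouth 0.89 [248. 279.] [0.593 0.098 0.012]
jar_mouth 0.48 [195. 282.] [ 0.745 -0.096  0.016]
plug0 0.67 [249. 278.] [0.593 0.103 0.01 ]
spray_can 0.8 [153. 298.] [ 0.755 -0.212  0.133]
spray_can 0.66 [220. 252.] [0.751 0.059 0.013]
padlock 0.61 [182. 345.] [ 0.59  -0.29   0.019]
screwdriver 0.59 [334. 314.] [0.325 0.274 0.025]
screwdriver 0.43 [153. 300.] [ 0.75 -0.22  0.13]
screwdriver 0.23 [212. 314.] [ 0.6   -0.101  0.005]
```

View pics/top0.png

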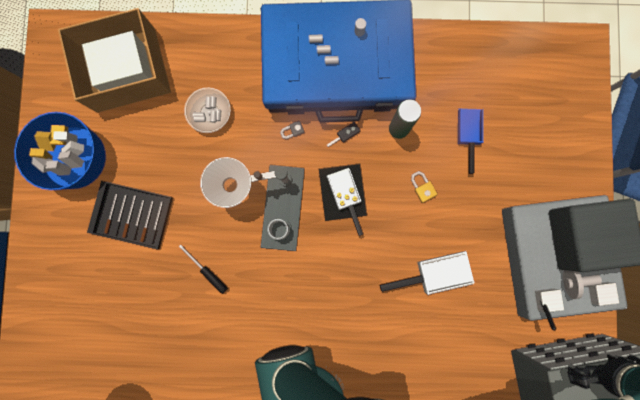

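View pics/side0.png

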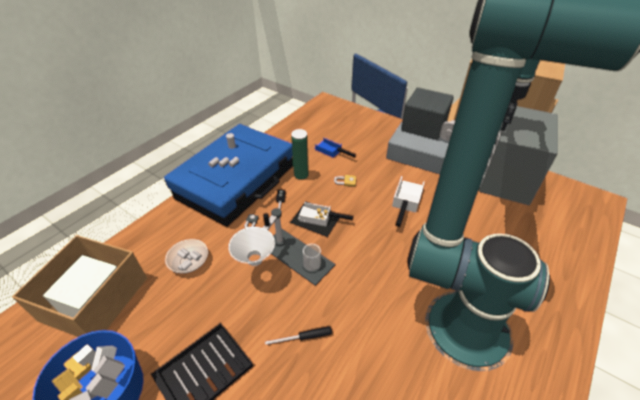

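The top view shows three scoop-like things:
- the small silver scoop with brass plugs, on the mat, at (188,346)
- a larger silver scoop, at (273,440)
- a blue scoop, at (128,471)

Ruling out the blue one and the larger one leaves the scoop at (188,346). In the same view, the funnel is at (182,226), swung out about 1.5 rad. The post and knob are near (175,262) and the jar is at (229,277). I'll take a close crop to check the choice, and measure.

Run:
```python
from h import *
d=snap("top"); P=cloud(d); np.save("top.npy",P); save(d,"crop.png",(140,260,190,390),4)
def circ(p):
    A=np.c_[2*p[:,:2],np.ones(len(p))]; s=np.linalg.lstsq(A,(p[:,:2]**2).sum(1),rcond=None)[0]
    return s[:2],np.sqrt(s[2]+s[:2]@s[:2])
reg=P[140:260,190:300].reshape(-1,3); px=np.stack(np.mgrid[140:260,190:300],-1).reshape(-1,2)
def sel(lo,hi,r0=0,r1=400,c0=0,c1=640): return reg[(reg[:,2]>lo)&(reg[:,2]<hi)&(px[:,0]>=r0)&(px[:,0]<r1)&(px[:,1]>=c0)&(px[:,1]<c1)]
f=sel(.15,.166,c1=253); print("rim",circ(f),len(f))
k=sel(.187,.21); print("knob",len(k),k.mean(0) if len(k) else 0)
k=sel(.145,.17,c0=253); print("post/bar",len(k)); print(np.round(k,3).tolist()[:60])
j=sel(.072,.088,r0=210); print("jar",circ(j),len(j))
# scoop
for lo,hi in [(.02,.033),(.033,.045)]:
    q=P[150:245,310:380].reshape(-1,3); m=(q[:,2]>lo)&(q[:,2]<hi); print(lo,m.sum(),q[m].min(0),q[m].max(0),q[m].mean(0))
for n in ["mat","scoop","scoop_handle"]:
    for o in env.masks_of("top",n)[:3]:
        m=o["pixels"]; q=P[m]; r=cv2.minAreaRect((q[:,:2]*1000).astype(np.float32)); print(n,o["conf"],o["pixel"],m.sum(),r)
```

```text
rim (array([0.5859001 , 0.21219381]), np.float64(0.05932216581703802)) 488
knob 43 [0.60282534 0.12898052 0.19397948]
post/bar 236
[[0.629, 0.079, 0.158], [0.63, 0.077, 0.154], [0.63, 0.075, 0.156], [0.63, 0.072, 0.154], [0.627, 0.085, 0.155], [0.627, 0.082, 0.156], [0.627, 0.08, 0.155], [0.627, 0.077, 0.157], [0.627, 0.075, 0.155], [0.627, 0.072, 0.158], [0.627, 0.069, 0.158], [0.627, 0.067, 0.161], [0.624, 0.087, 0.157], [0.625, 0.085, 0.151], [0.624, 0.082, 0.157], [0.625, 0.08, 0.155], [0.624, 0.077, 0.157], [0.624, 0.074, 0.159], [0.624, 0.072, 0.158], [0.625, 0.069, 0.157], [0.625, 0.067, 0.157], [0.625, 0.064, 0.157], [0.621, 0.089, 0.158], [0.622, 0.087, 0.155], [0.622, 0.085, 0.153], [0.622, 0.082, 0.154], [0.622, 0.08, 0.153], [0.622, 0.077, 0.157], [0.622, 0.075, 0.154], [0.622, 0.072, 0.155], [0.623, 0.07, 0.152], [0.622, 0.066, 0.16], [0.623, 0.064, 0.154], [0.619, 0.089, 0.158], [0.619, 0.087, 0.156], [0.619, 0.084, 0.157], [0.619, 0.082, 0.157], [0.619, 0.079, 0.156], [0.619, 0.074, 0.158], [0.619, 0.072, 0.157], [0.62, 0.07, 0.151], [0.62, 0.067, 0.157], [0.62, 0.064,
[... 960 characters left out ...]
), 47.42173767089844)
scoop 0.65 [190.4, 346.8] 967 ((544.6646728515625, -94.51394653320312), (216.72677612304688, 98.35917663574219), 2.653172492980957)
scoop 0.65 [270.9, 441.3] 2040 ((372.759033203125, -250.67733764648438), (402.2561340332031, 117.04615020751953), 89.18388366699219)
scoop_handle 0.91 [130.0, 470.7] 1047 ((598.34521484375, -300.599365234375), (148.4029541015625, 579.8458251953125), 47.63283157348633)
scoop_handle 0.79 [191.4, 348.9] 1044 ((544.3876953125, -95.84034729003906), (217.49050903320312, 97.84352111816406), 1.8232606649398804)
scoop_handle 0.61 [275.6, 441.3] 2023 ((371.08233642578125, -250.64120483398438), (402.30712890625, 120.14761352539062), 89.14790344238281)
```

View pics/crop.png

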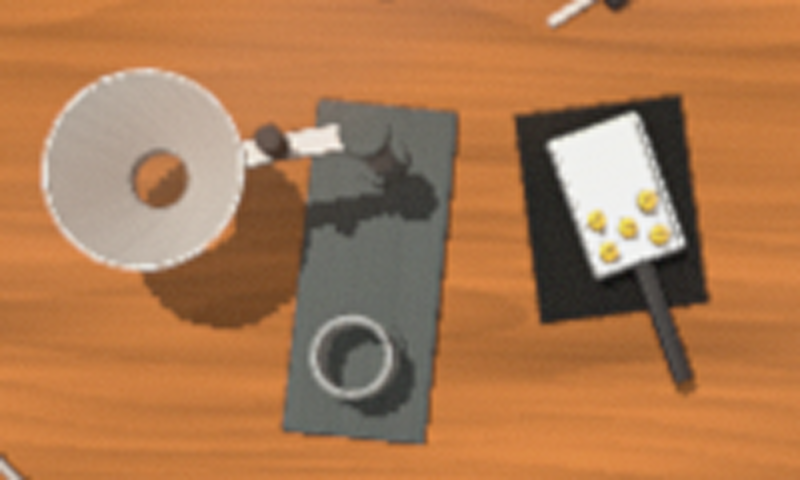

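The crop confirms the choice: a silver scoop with five brass plugs, open front up-left at about (180,333) in the full image, handle end at (236,361). The knob is 55 mm from the post and the funnel 140 mm, as stated. I'll turn the gripper and travel to the knob.

```bash
python3 -m handwheel '[[0,0,0,-0.15],[0,0,0,-0.15],[0,0,0,-0.15],[0,0,0,-0.15],[0,0,0,-0.15]]' 0.5 30
python3 -m handwheel '[[0,0,0,-0.15],[0,0,0,-0.15],[0,0,0,-0.15],[0,0,0,-0.15],[0,0,0,-0.15]]'
python3 -m handwheel '[[0,0,0,-0.15],[0,0,0,-0.15],[0,0,0,-0.15],[0,0,0,-0.15]]'
python3 -m handwheel '[[0.28,1,0,0],[0.28,1,0,0],[0.28,1,0,0],[0.28,1,0,0],[0.28,1,0,0]]'
python3 -m handwheel '[[0.28,1,0,0],[0.28,1,0,0],[0.28,1,0,0],[0.28,1,0,0],[0.28,1,0,0]]'
python3 -m handwheel '[[0.28,1,0,0],[0.28,1,0,0],[0.28,1,0,0],[0.28,1,0,0],[0.28,1,0,0]]'
python3 -m handwheel '[[0.28,1,0,0],[0.28,1,0,0],[0.28,1,0,0],[0.28,1,0,0],[0.28,1,0,0]]'
python3 -m handwheel '[[0.28,1,0,0],[0.28,1,0,0],[0.28,1,0,0],[0.28,1,0,0],[0,0,0,0]]'
```

```text
t: 2.1
position: [0.1843, -0.6504, 0.2381]
tcp_rot: [0.003, 0.87, 0.493, 0.0]
force: [1.9, 6.6, 19.6]
opening: 0.499
grip_force: 9.9
t: 2.6
position: [0.1839, -0.651, 0.238]
tcp_rot: [0.003, 0.629, 0.777, -0.002]
force: [0.0, 6.5, 19.6]
opening: 0.499
grip_force: 9.6
t: 3.0
position: [0.1826, -0.6516, 0.2379]
tcp_rot: [0.001, 0.371, 0.929, -0.003]
force: [-3.0, 5.1, 17.9]
opening: 0.501
grip_force: 9.1
t: 3.5
position: [0.2574, -0.5114, 0.2315]
tcp_rot: [0.0, 0.374, 0.927, -0.0]
force: [0.6, -0.2, 0.3]
opening: 0.501
grip_force: 0.0
t: 4.0
position: [0.3313, -0.3742, 0.2315]
tcp_rot: [0.0, 0.374, 0.927, -0.0]
force: [-0.3, 1.2, 0.7]
opening: 0.503
grip_force: 0.0
t: 4.5
position: [0.4051, -0.237, 0.2316]
tcp_rot: [0.0, 0.374, 0.927, -0.0]
force: [1.1, 0.6, -0.3]
opening: 0.499
grip_force: 0.0
t: 5.0
position: [0.479, -0.0998, 0.2316]
tcp_rot: [0.0, 0.374, 0.927, 0.0]
force: [-0.2, -0.9, -0.1]
opening: 0.495
grip_force: 0.0
t: 5.5
position: [0.539, 0.0116, 0.2315]
tcp_rot: [0.0, 0.373, 0.928, 0.001]
force: [0.7, 0.0, -0.1]
opening: 0.499
grip_force: 0.0
```

```bash
python3 -m handwheel '[[0.23,0.86,0,0],[0.23,0.86,0,0],[0.23,0.86,0,0],[0.23,0.86,0,0],[0.23,0.86,0,0]]'
python3 -m handwheel '[[0,0,0,0]]'
python3 - <<'E'
from h import *
d=snap("wrist"); P=cloud(d).reshape(-1,3)
m=(P[:,2]>.187)&(P[:,2]<.2)&(abs(P[:,0]-.603)<.03)&(abs(P[:,1]-.129)<.03); print(m.sum(),P[m].mean(0) if m.any() else "", env.get_state()["position"])
E
```

```text
t: 6.0
position: [0.6024, 0.1256, 0.2314]
tcp_rot: [0.0, 0.374, 0.927, -0.0]
force: [-0.6, -0.9, -0.2]
opening: 0.501
grip_force: 0.0
t: 6.1
position: [0.6032, 0.1273, 0.2312]
tcp_rot: [0.0, 0.373, 0.928, 0.0]
force: [-0.8, -1.4, -0.6]
opening: 0.502
grip_force: 0.0
523 [0.59852312 0.13200076 0.1938805 ] [0.60239377 0.12591398 0.23109218]
```

```bash
python3 -m handwheel '[[0,0,0.6,0],[0,0,0.6,0],[0,0,0.6,0],[0,0,0.5,0],[0,0,0,0]]' 0.5
python3 -m handwheel '[[0,0,0,0],[0,0,0,0],[0,0,0,0],[0,0,0,0]]' 0.15 20
python3 -m handwheel '[[0.11,-0.41,0,0],[0.07,-0.46,0,0],[-0.06,-0.45,0,0],[-0.13,-0.43,0,0]]'
python3 -m handwheel '[[-0.24,-0.35,0,0],[0,0,0,0]]'
```

```text
t: 6.65
position: [0.5999, 0.1242, 0.1594]
tcp_rot: [-0.002, 0.374, 0.927, -0.002]
force: [-0.1, 0.5, -0.7]
opening: 0.499
grip_force: 0.0
t: 7.05
position: [0.6032, 0.1262, 0.1635]
tcp_rot: [0.001, 0.374, 0.927, 0.001]
force: [2.0, 3.0, 0.2]
opening: 0.201
grip_force: 21.8
t: 7.45
position: [0.5657, 0.0908, 0.1635]
tcp_rot: [-0.0, 0.373, 0.928, 0.003]
force: [0.2, 11.8, -0.2]
opening: 0.204
grip_force: 22.2
t: 7.65
position: [0.5633, 0.0747, 0.1634]
tcp_rot: [-0.0, 0.374, 0.927, -0.0]
force: [-3.1, 2.1, 5.0]
opening: 0.205
grip_force: 22.1
```

```bash
python3 -m handwheel '[[-0.1,-0.1,0,0],[0,0,0,0]]'
python3 -m handwheel '[[-0.1,-0.1,0,0],[0,0,0,0]]'
python3 -m handwheel '[[-0.1,-0.1,0,0],[0,0,0,0]]'
python3 - <<'E'
from h import *
d=snap("top"); P=cloud(d); np.save("top.npy",P); save(d,"t1.png",(130,270,200,400),4)
E
```

```text
t: 7.85
position: [0.5634, 0.0731, 0.1633]
tcp_rot: [-0.001, 0.375, 0.927, 0.002]
force: [-3.8, 9.7, 5.3]
opening: 0.202
grip_force: 21.6
t: 8.05
position: [0.5635, 0.073, 0.1633]
tcp_rot: [-0.003, 0.375, 0.927, 0.005]
force: [-4.0, 23.4, 4.0]
opening: 0.201
grip_force: 21.7
t: 8.25
position: [0.5645, 0.0718, 0.1632]
tcp_rot: [-0.002, 0.375, 0.927, 0.008]
force: [0.2, 32.1, 0.5]
opening: 0.199
grip_force: 18.6
```

View pics/t1.png

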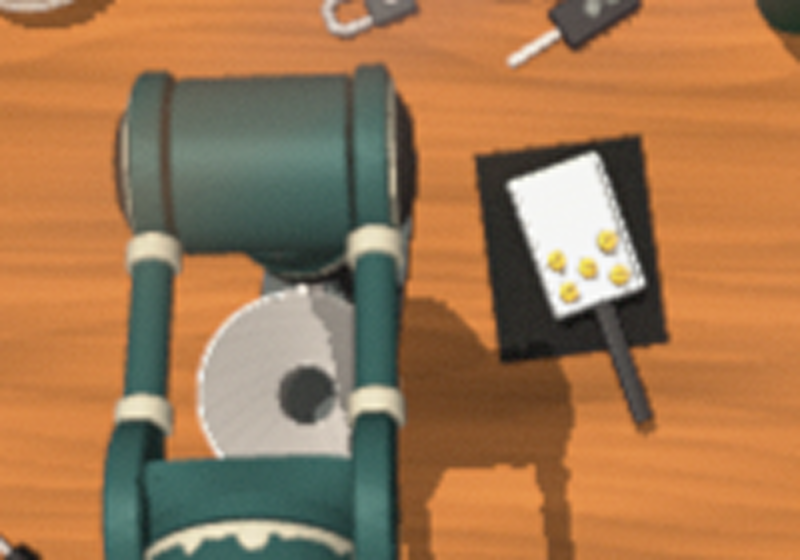

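The crop shows the funnel bore over the jar at about (305,390), and the force rose to 32 N, so the arm is against its stop. I'll release and rise. The rows can't tilt the tool, so I'll test whether a tilt appears at the reach limit, away from everything.

```bash
python3 -m handwheel '[[0.15,0.15,0,0],[0.0,0,0,0]]'
python3 -m handwheel '[[0,0,0,0],[0,0,0,0],[0,0,0,0],[0,0,-1,0],[0,0,-1,0]]' 0.5
python3 -m handwheel '[[0,0,-1,0],[0,0,-1,0],[0,0,-1,0.15],[0,0,0,0.15],[0,0,0,0.15]]'
python3 -m handwheel '[[0,0,0,0.15],[0,0,0,0.15],[0,0,0,0.15],[0,0,0,0.15],[0,0,0,0.15]]'
python3 -m handwheel '[[0,0,0,0.15],[0,0,0,0.15],[0,0,0,0.15],[0,0,0,0.15],[0,0,0,0.15]]'
python3 -m handwheel '[[1,-0.2,0,0.15],[1,-0.2,0,0],[1,-0.2,0,0],[1,-0.2,0,0],[1,-0.2,0,0]]'
python3 -m handwheel '[[1,-0.2,0,0],[1,-0.2,0,0],[1,-0.2,0,0],[1,-0.2,0,0],[1,-0.2,0,0]]'
python3 -m handwheel '[[1,-0.2,0,0],[1,-0.2,0,0],[1,-0.2,0,0],[1,-0.2,0,0],[1,-0.2,0,0]]'
python3 - <<'E'
from h import *
d=snap("top"); P=cloud(d); np.save("top2.npy",P); cv2.imwrite("pics/raw2.png",d["pixels"][...,::-1])
print(env.get_state()["joints"])
E
```

```text
t: 8.5
position: [0.5646, 0.072, 0.1633]
tcp_rot: [-0.0, 0.374, 0.928, 0.002]
force: [0.2, 11.7, 2.8]
opening: 0.194
grip_force: 19.7
t: 9.0
position: [0.5628, 0.0677, 0.2213]
tcp_rot: [-0.002, 0.374, 0.927, -0.001]
force: [0.8, -0.4, 0.5]
opening: 0.498
grip_force: 0.0
t: 9.5
position: [0.5649, 0.0678, 0.3142]
tcp_rot: [0.001, 0.574, 0.819, 0.001]
force: [-0.2, 0.3, -0.8]
opening: 0.499
grip_force: 0.0
t: 10.0
position: [0.564, 0.0678, 0.3121]
tcp_rot: [0.0, 0.834, 0.551, -0.0]
force: [0.3, 0.1, -0.2]
opening: 0.5
grip_force: 0.0
t: 10.5
position: [0.5639, 0.0678, 0.312]
tcp_rot: [0.0, 0.978, 0.207, -0.0]
force: [0.2, 0.1, 0.4]
opening: 0.498
grip_force: 0.0
t: 11.0
position: [0.699, 0.1417, 0.3119]
tcp_rot: [0.0, 0.991, 0.136, -0.0]
force: [-0.5, 0.4, -0.2]
opening: 0.496
grip_force: 0.0
t: 11.5
position: [0.8352, 0.2112, 0.3116]
tcp_rot: [0.0, 0.991, 0.136, -0.0]
force: [-0.0, -0.1, -1.0]
opening: 0.501
grip_force: 0.0
t: 12.0
position: [0.954, 0.2754, 0.2956]
tcp_rot: [-0.0, 0.991, 0.136, 0.003]
force: [-0.9, -0.1, 2.1]
opening: 0.499
grip_force: 0.0
[2.57331665e-01 1.03272245e+00 3.16098795e-01 5.42746910e-04
 1.79299938e+00 1.55348200e+00]
```

```bash
python3 -m handwheel '[[1,0,0,0],[1,0,0,0],[1,0,0,0],[1,0,0,0],[1,0,0,0]]'
python3 -m handwheel '[[0,0,-1,0],[0,0,-1,0],[0,0,-1,0],[0,0,-1,0],[0,0,0,0]]'
python3 - <<'E'
from h import *
s=env.get_state(); print(np.round(s["joints"],3))
P=np.load("top2.npy"); im=cv2.imread("pics/raw2.png").astype(int)
r,c=np.mgrid[0:400,0:640]
w_=(r>150)&(r<250)&(c>310)&(c<385)
hd=w_&(P[...,2]>.033)&(P[...,2]<.047)&(im.max(-1)<90)
q=P[hd]; print("handle",hd.sum(),cv2.fitLine((q[:,:2]*1000).astype(np.float32),cv2.DIST_HUBER,0,.01,.01).ravel(), q.min(0),q.max(0), np.median(q[:,2]))
# silver tray
tr=w_&(im.min(-1)>130)
q=P[tr]; print("tray",tr.sum(),cv2.minAreaRect((q[:,:2]*1000).astype(np.float32)),np.percentile(q[:,2],[1,50,99]))
mt=w_&(im.max(-1)<60)&(P[...,2]<.012); k=cv2.minAreaRect((P[mt][:,:2]*1000).astype(np.float32)); print("mat",mt.sum(),k)
def circ(p):
    A=np.c_[2*p[:,:2],np.ones(len(p))]; s=np.linalg.lstsq(A,(p[:,:2]**2).sum(1),rcond=None)[0]
    return s[:2],np.sqrt(s[2]+s[:2]@s[:2])
g=P[(r>190)&(r<270)&(c>240)&(c<310)&(P[...,2]>.152)&(P[...,2]<.166)]; print("rim",len(g),circ(g) if len(g)>10 else "")
b=w_&(im[...,2]-im[...,0]>70)&(im[...,1]>130)&(P[...,2]>.012)&(P[...,2]<.04); print("plugs",b.sum(),P[b].mean(0))
E
```

```text
t: 12.55
position: [0.9997, 0.2881, 0.2764]
tcp_rot: [-0.008, 0.989, 0.137, 0.059]
force: [-0.0, -0.6, -0.3]
opening: 0.503
grip_force: 0.0
t: 13.05
position: [0.9601, 0.2773, 0.3931]
tcp_rot: [-0.01, 0.988, 0.137, 0.073]
force: [-0.8, 0.4, 0.5]
opening: 0.499
grip_force: 0.0
[0.255 0.933 0.311 0.004 1.751 1.552]
handle 135 [ 9.4199145e-01  3.3563688e-01  5.0512271e+02 -1.2292154e+02] [ 0.46654857 -0.14087173  0.03326027] [ 0.54545842 -0.10428948  0.0466072 ] 0.04034269376948907
tray 795 ((543.562744140625, -90.4797134399414), (214.8745574951172, 90.25495147705078), 2.668532371520996) [-0.00106291  0.00831843  0.04017076]
mat 1020 ((584.5123901367188, -85.66128540039062), (144.85833740234375, 114.09514617919922), 8.75665283203125)
rim 263 (array([0.47621628, 0.08512413]), np.float64(0.06031779535454866))
plugs 78 [ 0.57065483 -0.09811385  0.02299609]
```

The tilt works and persists, 0.15 rad so far. I'll keep building it up.

```bash
python3 -m handwheel '[[1,0,0,0],[1,0,0,0],[1,0,0,0],[1,0,0,0],[1,0,0,0]]'
python3 -m handwheel '[[1,0,0,0],[1,0,0,0],[1,0,0,0],[1,0,0,0],[1,0,0,0]]'
python3 -c "
from h import *
s=env.get_state(); print(np.round(s['joints'],3), sum(s['joints'][[1,2,4]]))"
```

```text
t: 13.55
position: [1.009, 0.2903, 0.3578]
tcp_rot: [-0.017, 0.984, 0.136, 0.117]
force: [-0.1, 0.3, -0.3]
opening: 0.502
grip_force: 0.0
t: 14.05
position: [1.0487, 0.301, 0.3555]
tcp_rot: [-0.024, 0.976, 0.135, 0.169]
force: [-0.3, 0.1, -0.9]
opening: 0.501
grip_force: 0.0
[0.254 0.989 0.312 0.009 1.498 1.551] 2.7987416188157885
```

```bash
python3 -m handwheel '[[1,0,0,0],[1,0,0,0],[1,0,0,0],[1,0,0,0],[1,0,0,0]]'
python3 -m handwheel '[[1,0,0,0],[1,0,0,0],[1,0,0,0],[1,0,0,0]]'
python3 -c "
from h import *
s=env.get_state(); print(np.round(s['joints'],3), 3.1416-sum(s['joints'][[1,2,4]])); q=s['tcp_rot']; M=R.from_quat(q[[1,2,3,0]]).as_matrix(); print(np.round(M,3)); print(np.arctan2(M[1,2],M[0,2]))"
```

```text
t: 14.55
position: [1.0827, 0.3101, 0.3659]
tcp_rot: [-0.032, 0.966, 0.134, 0.22]
force: [-0.2, -0.6, -0.1]
opening: 0.499
grip_force: 0.0
t: 14.95
position: [1.1055, 0.316, 0.3848]
tcp_rot: [-0.037, 0.956, 0.132, 0.26]
force: [0.1, 0.0, 0.3]
opening: 0.502
grip_force: 0.0
[0.253 0.987 0.312 0.014 1.311 1.549] 0.5317337778814286
[[ 0.83   0.272  0.487]
 [ 0.233 -0.962  0.14 ]
 [ 0.507 -0.003 -0.862]]
0.2799916369821301
```

```bash
cat >> h.py <<'E'
def go(*targets):
    s=env.get_state(); q=s["tcp_rot"]; M=R.from_quat(q[[1,2,3,0]]).as_matrix(); p=np.array(s["position"])
    print("p",np.round(p,4),"z",np.round(M[:,2],3),"y",np.round(M[:,1],3),"j",np.round(s["joints"],2))
    for t in targets:
        u=M.T@(np.array(t)-p)/.03; print(t,np.round(u,2),"n",np.abs(u).max()); p=np.array(t)
E
python3 -m handwheel '[[0,0,0,-0.07],[0,0,0,0]]'
python3 -c "
from h import *
go((.44,-.14,.19),(.514,-.12,.017))"
```

```text
t: 15.15
position: [1.1052, 0.316, 0.3853]
tcp_rot: [-0.028, 0.951, 0.166, 0.261]
force: [-0.4, 1.1, -0.3]
opening: 0.499
grip_force: 0.0
p [1.1052 0.316  0.3853] z [ 0.487  0.14  -0.862] y [ 0.33  -0.944  0.033] j [0.25 0.99 0.31 0.01 1.31 1.48]
(0.44, -0.14, 0.19) [-25.79   6.82  -7.32] n 25.78621358827011
(0.514, -0.12, 0.017) [-0.72 -0.01  6.27] n 6.265897950656253
```

```bash
python3 -m handwheel '[[-1,0.26,-0.28,0],[-1,0.26,-0.28,0],[-1,0.26,-0.28,0],[-1,0.26,-0.28,0],[-1,0.26,-0.28,0]]'
python3 -m handwheel '[[-1,0.26,-0.28,0],[-1,0.26,-0.28,0],[-1,0.26,-0.28,0],[-1,0.26,-0.28,0],[-1,0.26,-0.28,0]]'
python3 -m handwheel '[[-1,0.26,-0.28,0],[-1,0.26,-0.28,0],[-1,0.26,-0.28,0],[-1,0.26,-0.28,0],[-1,0.26,-0.28,0]]'
python3 -m handwheel '[[-1,0.26,-0.28,0],[-1,0.26,-0.28,0],[-1,0.26,-0.28,0],[-1,0.26,-0.28,0],[-1,0.26,-0.28,0]]'
python3 -m handwheel '[[-1,0.26,-0.28,0],[-1,0.26,-0.28,0],[-1,0.26,-0.28,0],[-1,0.26,-0.28,0],[0,0,0,0]]'
python3 - <<'E'
from h import *
d=snap("wrist"); save(d,"w1.png")
P=cloud(d); im=d["pixels"].astype(int)
hd=(P[...,2]>.033)&(P[...,2]<.047)&(im.max(-1)<90)&(abs(P[...,0]-.505)<.06)&(abs(P[...,1]+.123)<.04)
q=P[hd]; print(hd.sum()); 
if hd.sum()>20: print(cv2.fitLine((q[:,:2]*1000).astype(np.float32),cv2.DIST_HUBER,0,.01,.01).ravel(),q.min(0),q.max(0))
go((.514,-.12,.017))
E
```

```text
t: 15.65
position: [0.9793, 0.2302, 0.3479]
tcp_rot: [-0.028, 0.951, 0.165, 0.261]
force: [0.6, -0.3, 0.1]
opening: 0.501
grip_force: 0.0
t: 16.15
position: [0.8504, 0.1425, 0.3097]
tcp_rot: [-0.028, 0.951, 0.165, 0.261]
force: [-0.4, -0.1, 0.7]
opening: 0.5
grip_force: 0.0
t: 16.65
position: [0.7215, 0.0549, 0.2716]
tcp_rot: [-0.028, 0.951, 0.165, 0.261]
force: [-0.1, -0.4, 1.2]
opening: 0.503
grip_force: 0.0
t: 17.15
position: [0.5927, -0.0327, 0.2335]
tcp_rot: [-0.028, 0.951, 0.165, 0.261]
force: [-0.1, 0.2, 1.0]
opening: 0.496
grip_force: 0.0
t: 17.65
position: [0.4876, -0.1036, 0.2011]
tcp_rot: [-0.028, 0.951, 0.163, 0.26]
force: [0.5, -0.2, -0.3]
opening: 0.5
grip_force: 0.0
534
[ 9.4928432e-01  3.1441906e-01  4.9829755e+02 -1.2621510e+02] [ 0.4601483  -0.14176844  0.03323943] [ 0.54328482 -0.10073388  0.04296131]
p [ 0.4892 -0.1034  0.2023] z [ 0.487  0.138 -0.863] y [ 0.325 -0.945  0.032] j [-0.51 -0.32  2.32  0.51  0.82  0.43]
(0.514, -0.12, 0.017) [-2.61  0.59  5.66] n 5.655336473372232
```

View pics/w1.png

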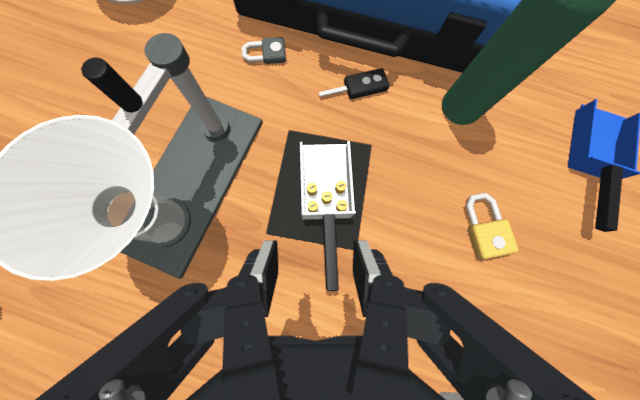

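The wrist view shows the loaded scoop with its handle between the open fingers, from (330,215) to (332,290). The funnel is home over the jar at (130,210). Approach.

```bash
python3 -c "
from h import *
go((.467,-.1345,.095),(.511,-.122,.017))"
```

```text
p [ 0.4892 -0.1034  0.2023] z [ 0.487  0.138 -0.863] y [ 0.325 -0.945  0.032] j [-0.51 -0.32  2.32  0.51  0.82  0.43]
(0.467, -0.1345, 0.095) [-2.71  0.62  2.58] n 2.7139732042799443
(0.511, -0.122, 0.017) [ 0.   -0.    3.01] n 3.01408706848067
```

```bash
python3 -m handwheel '[[-0.9,0.2,0.8,0],[-0.9,0.2,0.8,0],[-0.9,0.2,0.98,0],[0,0,0,0]]'
python3 -c "
from h import *
go((.467,-.1345,.095),(.511,-.122,.017))"
```

```text
t: 18.1
position: [0.4652, -0.1309, 0.0905]
tcp_rot: [-0.031, 0.952, 0.164, 0.257]
force: [-0.6, 1.5, -1.1]
opening: 0.5
grip_force: 0.0
p [ 0.4652 -0.1309  0.0905] z [ 0.479  0.144 -0.866] y [ 0.328 -0.944  0.025] j [-0.62 -0.17  2.44  0.7   0.66  0.09]
(0.467, -0.1345, 0.095) [ 0.09  0.14 -0.12] n 0.1373895842065151
(0.511, -0.122, 0.017) [0.02 0.02 3.01] n 3.0139400438970743
```

```bash
python3 -m handwheel '[[0.05,0.08,0.6,0],[0.05,0.08,0.6,0],[0,0,0.6,0],[0,0,0.55,0],[0,0,0.5,0]]'
python3 -m handwheel '[[0,0,0,0]]'
python3 -c "
from h import *
go((.511,-.122,.017))"
```

```text
t: 18.6
position: [0.5171, -0.1245, 0.0255]
tcp_rot: [-0.028, 0.95, 0.166, 0.262]
force: [0.7, -0.1, 0.6]
opening: 0.501
grip_force: 0.0
t: 18.7
position: [0.5158, -0.1237, 0.0242]
tcp_rot: [-0.029, 0.951, 0.166, 0.261]
force: [-0.3, 0.1, 0.3]
opening: 0.5
grip_force: 0.0
p [ 0.5158 -0.1237  0.0242] z [ 0.486  0.141 -0.862] y [ 0.33  -0.943  0.032] j [-0.53  0.06  2.4   0.93  0.48 -0.1 ]
(0.511, -0.122, 0.017) [-0.23 -0.11  0.14] n 0.23452320933384255
```

```bash
python3 -m handwheel '[[-0.12,-0.06,0.07,0],[-0.11,-0.05,0.07,0],[0,0,0,0]]'
python3 -m handwheel '[[0,0,0,0],[0,0,0,0],[0,0,0,0],[0,0,0,0],[0,0,0,0]]' 0 100
python3 -m handwheel '[[0,0,0,0],[0,0,0,0]]'
python3 -c "
from h import *
p=env.get_state()['position']
go(tuple(p+np.array([0,0,.15])))"
```

```text
t: 19.0
position: [0.509, -0.1226, 0.0165]
tcp_rot: [-0.028, 0.951, 0.165, 0.261]
force: [-0.9, -0.4, 0.1]
opening: 0.5
grip_force: 0.0
t: 19.5
position: [0.5095, -0.1227, 0.0169]
tcp_rot: [-0.028, 0.951, 0.166, 0.261]
force: [-2.9, 1.1, 5.8]
opening: 0.152
grip_force: 97.0
t: 19.7
position: [0.5095, -0.1227, 0.0169]
tcp_rot: [-0.028, 0.951, 0.166, 0.261]
force: [-3.5, 0.9, 5.4]
opening: 0.146
grip_force: 97.0
p [ 0.5095 -0.1227  0.0169] z [ 0.487  0.141 -0.862] y [ 0.33  -0.944  0.032] j [-0.53  0.06  2.41  0.96  0.47 -0.14]
(np.float64(0.5094903015323046), np.float64(-0.12271296265098806), np.float64(0.1669141193158145)) [ 2.53  0.16 -4.31] n 4.31117772587916
```

```bash
python3 -m handwheel '[[0.15,0.01,-0.25,0],[0.25,0.02,-0.4,0],[0.3,0.02,-0.5,0],[0.3,0.02,-0.5,0],[0.3,0.02,-0.5,0]]'
python3 -m handwheel '[[0.3,0.02,-0.5,0],[0.3,0.02,-0.5,0],[0.3,0.02,-0.5,0],[0.3,0.02,-0.5,0],[0.3,0.02,-0.5,0]]'
python3 -m handwheel '[[0.25,0.02,-0.4,0],[0.15,0.01,-0.25,0],[0,0,0,0]]'
cat >> h.py <<'E'
def rotm(s): return R.from_quat(np.array(s["tcp_rot"])[[1,2,3,0]]).as_matrix()
M0=R.from_quat([.951,.166,.261,-.028]).as_matrix(); f0=np.array([.945,.325,0]); f0/=np.linalg.norm(f0)
p0=np.array([.5095,-.1227,.0169]); g0=p0-.019*M0[:,2]; lip0=np.r_[(g0+.1495*f0)[:2],.014]
lt=M0.T@(lip0-p0); ft=M0.T@f0; ut=M0.T@np.array([0,0,1.])
C=np.array([.477,.085])
def pour(turn,n,lipz,back=.012,cen=C):
    s=env.get_state(); M=rotm(s); p=np.array(s["position"])
    f=M@ft; print("t",s["t"],"p",np.round(p,3),"lip",np.round(p+M@lt,3),"f",np.round(f,2),"u",np.round(M@ut,2),"j",np.round(s["joints"],2))
    M2=M@R.from_rotvec([0,0,turn]).as_matrix(); f2=M2@ft; h=f2[:2]/np.linalg.norm(f2[:2])
    T=np.r_[cen-back*h,lipz]-M2@lt
    print("target",np.round(T,3),"f2",np.round(f2,2),"now-frame",np.round(M.T@(T-p)/.03,2))
    # rows
    for k in range(n):
        a=M@R.from_rotvec([0,0,turn*k/n]).as_matrix(); 
        tk=lambda k: (lambda Mk:(1-k/n)*(p+M@lt)+k/n*np.r_[cen-back*h,lipz]-Mk@lt)(M@R.from_rotvec([0,0,turn*k/n]).as_matrix())
        print(np.round(np.r_[a.T@(tk(k+1)-tk(k))/.03,turn/n],2).tolist())
E
python3 -c "
from h import *
pour(-1.05,14,.2)"
```

```text
t: 20.2
position: [0.5095, -0.1225, 0.0916]
tcp_rot: [-0.028, 0.951, 0.165, 0.26]
force: [0.2, 0.1, -1.3]
opening: 0.146
grip_force: 97.3
t: 20.7
position: [0.5104, -0.1223, 0.1789]
tcp_rot: [-0.028, 0.951, 0.166, 0.26]
force: [-0.7, 0.5, -2.1]
opening: 0.139
grip_force: 97.4
t: 21.0
position: [0.5126, -0.1229, 0.2035]
tcp_rot: [-0.027, 0.951, 0.166, 0.261]
force: [0.3, 0.6, -0.8]
opening: 0.145
grip_force: 97.5
t 21.0 p [ 0.513 -0.123  0.204] lip [ 0.645 -0.077  0.201] f [0.95 0.32 0.  ] u [-0.  0.  1.] j [-0.53 -0.25  2.27  0.53  0.81  0.39]
target [ 0.423 -0.052  0.237] f2 [ 0.35  0.9  -0.24] now-frame [-1.14 -3.19 -2.08]
[-0.21, -0.18, -0.15, -0.08]
[-0.18, -0.19, -0.15, -0.08]
[-0.14, -0.2, -0.15, -0.08]
[-0.1, -0.21, -0.15, -0.08]
[-0.06, -0.22, -0.15, -0.08]
[-0.02, -0.23, -0.15, -0.08]
[0.02, -0.23, -0.15, -0.08]
[0.05, -0.22, -0.15, -0.08]
[0.09, -0.22, -0.15, -0.08]
[0.13, -0.21, -0.15, -0.08]
[0.17, -0.2, -0.15, -0.08]
[0.21, -0.19, -0.15, -0.08]
[0.24, -0.17, -0.15, -0.08]
[0.28, -0.15, -0.15, -0.08]
```

```bash
python3 -m handwheel '[[0.1,0.0,-0.3,0],[0.2,0.01,-0.5,0],[0.2,0.0,-0.3,0],[0,0,0,0]]'
python3 -c "
from h import *
pour(-1.1,12,.225,.012,np.array([.485,.085]))"
```

```text
t: 21.4
position: [0.5091, -0.1235, 0.2402]
tcp_rot: [-0.027, 0.95, 0.166, 0.262]
force: [0.3, -0.1, -1.5]
opening: 0.144
grip_force: 97.5
t 21.4 p [ 0.509 -0.123  0.24 ] lip [ 0.641 -0.078  0.237] f [0.95 0.32 0.  ] u [-0.  0.  1.] j [-0.53 -0.3   2.23  0.49  0.89  0.44]
target [ 0.436 -0.053  0.264] f2 [ 0.31  0.91 -0.26] now-frame [-0.84 -2.99 -1.55]
[-0.23, -0.18, -0.13, -0.09]
[-0.18, -0.2, -0.13, -0.09]
[-0.13, -0.22, -0.13, -0.09]
[-0.08, -0.23, -0.13, -0.09]
[-0.02, -0.23, -0.13, -0.09]
[0.03, -0.24, -0.13, -0.09]
[0.09, -0.23, -0.13, -0.09]
[0.14, -0.22, -0.13, -0.09]
[0.19, -0.21, -0.13, -0.09]
[0.25, -0.19, -0.13, -0.09]
[0.3, -0.17, -0.13, -0.09]
[0.34, -0.14, -0.13, -0.09]
```

```bash
python3 -m handwheel '[[-0.23,-0.18,-0.13,-0.09],[-0.18,-0.2,-0.13,-0.09],[-0.13,-0.22,-0.13,-0.09],[-0.08,-0.23,-0.13,-0.09],[-0.02,-0.23,-0.13,-0.09]]'
python3 -m handwheel '[[0.03,-0.24,-0.13,-0.09],[0.09,-0.23,-0.13,-0.09],[0.14,-0.22,-0.13,-0.09],[0.19,-0.21,-0.13,-0.09]]'
python3 -c "
from h import *
pour(-.3,3,.215,.012,np.array([.485,.085]))
d=snap('side'); save(d,'s1.png',(150,300,200,400),4)"
```

```text
t: 21.9
position: [0.468, -0.1054, 0.2402]
tcp_rot: [0.031, 0.889, 0.375, 0.259]
force: [0.9, -0.0, -1.7]
opening: 0.148
grip_force: 97.3
t: 22.3
position: [0.4474, -0.08, 0.2509]
tcp_rot: [0.077, 0.808, 0.528, 0.25]
force: [0.2, -0.1, -1.7]
opening: 0.143
grip_force: 97.3
t 22.3 p [ 0.447 -0.08   0.251] lip [0.521 0.037 0.226] f [ 0.52  0.84 -0.16] u [-0.23  0.32  0.92] j [-0.51 -0.49  2.33  0.45  0.96 -0.3 ]
target [ 0.438 -0.053  0.255] f2 [ 0.3   0.91 -0.27] now-frame [ 0.74 -0.58 -0.14]
[0.21, -0.19, -0.05, -0.1]
[0.26, -0.17, -0.05, -0.1]
[0.32, -0.14, -0.05, -0.1]
```

View pics/s1.png

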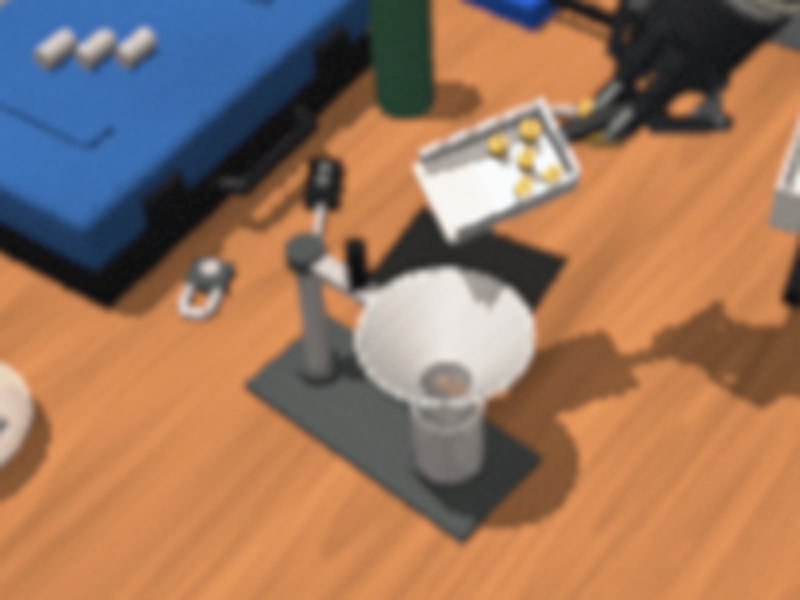

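The side crop shows all five plugs still standing at the back of the scoop, around (525,155), and the funnel home over the jar at (445,340). I'll continue onto the funnel.

```bash
python3 -m handwheel '[[0.21,-0.19,-0.05,-0.1],[0.26,-0.17,-0.05,-0.1],[0.32,-0.14,-0.05,-0.1]]'
python3 -c "
from h import *
pour(-.4,4,.2,.012)"
```

```text
t: 22.65
position: [0.4383, -0.0536, 0.2552]
tcp_rot: [0.113, 0.72, 0.643, 0.236]
force: [0.1, 0.0, -2.5]
opening: 0.145
grip_force: 97.4
t 22.65 p [ 0.438 -0.054  0.255] lip [0.481 0.073 0.215] f [ 0.3   0.91 -0.27] u [-0.36  0.37  0.86] j [-0.45 -0.54  2.35  0.42  0.96 -0.51]
target [ 0.475 -0.052  0.263] f2 [ 0.01  0.9  -0.44] now-frame [0.19 1.18 0.36]
[-0.01, 0.3, 0.09, -0.1]
[-0.0, 0.3, 0.09, -0.1]
[0.01, 0.3, 0.09, -0.1]
[0.02, 0.3, 0.09, -0.1]
```

```bash
python3 -m handwheel '[[0,0.3,0.09,-0.1],[0,0.3,0.09,-0.1],[0.01,0.3,0.09,-0.1],[0.02,0.3,0.09,-0.1]]'
python3 -c "
from h import *
pour(-.6,5,.185,.015)"
```

```text
t: 23.05
position: [0.4752, -0.0514, 0.2636]
tcp_rot: [0.158, 0.578, 0.773, 0.209]
force: [0.6, -0.3, -2.8]
opening: 0.142
grip_force: 97.5
t 23.05 p [ 0.475 -0.051  0.264] lip [0.477 0.073 0.2  ] f [ 0.01  0.9  -0.44] u [-0.53  0.37  0.76] j [-0.39 -0.46  2.29  0.41  0.92 -0.86]
target [ 0.532 -0.016  0.282] f2 [-0.36  0.64 -0.68] now-frame [0.58 2.17 0.54]
[0.01, 0.46, 0.11, -0.12]
[0.01, 0.46, 0.11, -0.12]
[0.01, 0.46, 0.11, -0.12]
[0.01, 0.45, 0.11, -0.12]
[0.02, 0.45, 0.11, -0.12]
```

```bash
python3 -m handwheel '[[0.01,0.46,0.11,-0.12],[0.01,0.46,0.11,-0.12],[0.01,0.46,0.11,-0.12],[0.01,0.45,0.11,-0.12],[0.02,0.45,0.11,-0.12]]'
python3 -c "
from h import *
pour(-.6,5,.18,.015)"
```

```text
t: 23.55
position: [0.5324, -0.0162, 0.2823]
tcp_rot: [0.212, 0.324, 0.909, 0.153]
force: [-0.5, 0.1, -2.4]
opening: 0.146
grip_force: 97.5
t 23.55 p [ 0.532 -0.016  0.282] lip [0.484 0.072 0.185] f [-0.36  0.64 -0.68] u [-0.75  0.23  0.61] j [-0.24 -0.35  2.19  0.34  0.87 -1.29]
target [0.56  0.055 0.299] f2 [-0.51  0.18 -0.84] now-frame [0.76 2.49 0.28]
[0.04, 0.53, 0.06, -0.12]
[0.03, 0.53, 0.06, -0.12]
[0.03, 0.53, 0.06, -0.12]
[0.02, 0.53, 0.06, -0.12]
[0.02, 0.53, 0.06, -0.12]
```

```bash
python3 -m handwheel '[[0.04,0.53,0.06,-0.12],[0.03,0.53,0.06,-0.12],[0.03,0.53,0.06,-0.12],[0.02,0.53,0.06,-0.12],[0.02,0.53,0.06,-0.12]]'
python3 -m handwheel '[[0,0,0,0],[0,0,0,0]]'
python3 -c "
from h import *
pour(-.3,3,.175,.015)
s=env.get_state(); print(s['force'])
d=snap('side'); save(d,'s2.png',(150,290,210,370),5)"
```

```text
t: 24.05
position: [0.5605, 0.0563, 0.2998]
tcp_rot: [0.248, 0.04, 0.964, 0.083]
force: [-0.1, -0.4, -0.6]
opening: 0.143
grip_force: 97.5
t: 24.25
position: [0.5599, 0.0558, 0.2995]
tcp_rot: [0.248, 0.043, 0.964, 0.084]
force: [0.7, -0.3, -1.2]
opening: 0.146
grip_force: 97.7
t 24.25 p [0.56  0.056 0.299] lip [0.491 0.081 0.18 ] f [-0.51  0.18 -0.84] u [-0.86 -0.03  0.51] j [-0.05 -0.31  2.13  0.22  0.83 -1.64]
target [0.557 0.097 0.298] f2 [-0.49 -0.07 -0.87] now-frame [0.27 1.34 0.19]
[0.05, 0.45, 0.06, -0.1]
[0.04, 0.46, 0.06, -0.1]
[0.04, 0.46, 0.06, -0.1]
[ 0.69771046 -0.29745438 -1.24755967]
```

View pics/s2.png

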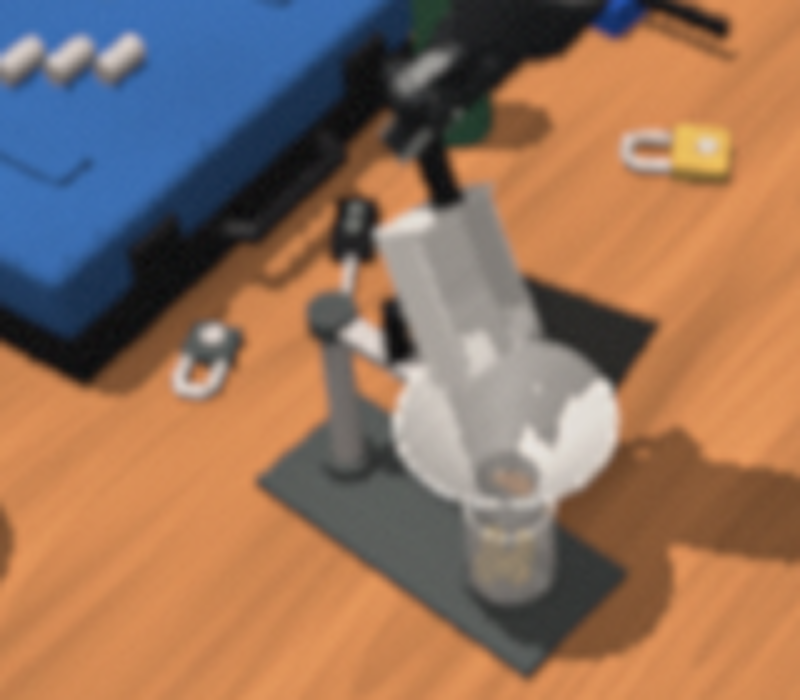

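The side crop shows the scoop empty and nosed into the funnel at (465,330), with brass visible in the jar at (510,555). I'll retreat upwards, measure the mat now that it is clear, and count the plugs.

```bash
cat >> h.py <<'E'
def line(T,n):
    s=env.get_state(); M=rotm(s); p=np.array(s["position"]); T=np.array(T)
    turn=R.from_matrix(M.T@M0).as_rotvec(); print("p",np.round(p,4),"rotvec to M0",np.round(turn,3),"f",np.round(M@ft,3),"j",np.round(s["joints"],2))
    for k in range(n):
        a=M@R.from_rotvec([0,0,turn[2]*k/n]).as_matrix(); print(np.round(np.r_[a.T@(T-p)/.03/n,turn[2]/n],2).tolist())
E
python3 -c "
from h import *
s=env.get_state(); print(rotm(s).T@np.array([0,0,1.]))"
python3 - <<'E'
from h import *
d=snap("top"); P=cloud(d); im=d["pixels"].astype(int); r,c=np.mgrid[0:400,0:640]
m=((r>150)&(r<250)&(c>310)&(c<385)&(im.max(-1)<60)&(P[...,2]<.012)).astype(np.uint8)
m=cv2.morphologyEx(m,cv2.MORPH_OPEN,np.ones((3,3)))
q=P[m>0]; print(m.sum(),cv2.minAreaRect((q[:,:2]*1000).astype(np.float32)),q[:,:2].mean(0),np.median(q[:,2]))
cv2.imwrite("pics/m.png",m*255)
E
```

```text
[-0.47080815  0.18259363 -0.86313339]
2044 ((584.7843017578125, -85.57090759277344), (145.00454711914062, 114.00198364257812), 8.759841918945312) [ 0.58384731 -0.08558888] 0.0027076559589410687
```

```bash
python3 -m handwheel '[[-0.31,0.12,-0.58,0],[-0.31,0.12,-0.58,0],[-0.31,0.12,-0.58,0],[-0.31,0.12,-0.58,0]]'
python3 -c "
from h import *
line((.505,-.113,.3),18)"
```

```text
t: 24.75
position: [0.559, 0.0545, 0.3807]
tcp_rot: [0.248, 0.043, 0.964, 0.083]
force: [0.7, 0.1, -1.1]
opening: 0.142
grip_force: 97.5
p [0.559  0.0545 0.3807] rotvec to M0 [-1.000e-03  1.000e-03  2.706e+00] f [-0.507  0.183 -0.842] j [-0.05 -0.35  2.01  0.2   0.98 -1.6 ]
[0.12, -0.34, 0.04, 0.15]
[0.07, -0.35, 0.04, 0.15]
[0.01, -0.36, 0.04, 0.15]
[-0.04, -0.35, 0.04, 0.15]
[-0.09, -0.34, 0.04, 0.15]
[-0.14, -0.33, 0.04, 0.15]
[-0.19, -0.3, 0.04, 0.15]
[-0.23, -0.27, 0.04, 0.15]
[-0.27, -0.23, 0.04, 0.15]
[-0.3, -0.19, 0.04, 0.15]
[-0.33, -0.14, 0.04, 0.15]
[-0.34, -0.09, 0.04, 0.15]
[-0.35, -0.04, 0.04, 0.15]
[-0.36, 0.02, 0.04, 0.15]
[-0.35, 0.07, 0.04, 0.15]
[-0.34, 0.12, 0.04, 0.15]
[-0.31, 0.17, 0.04, 0.15]
[-0.29, 0.21, 0.04, 0.15]
```

```bash
python3 -m handwheel '[[0.12,-0.34,0.04,0.14],[0.07,-0.35,0.04,0.14],[0.01,-0.36,0.04,0.14],[-0.04,-0.35,0.04,0.14],[-0.09,-0.34,0.04,0.14]]'
python3 -m handwheel '[[-0.14,-0.33,0.04,0.14],[-0.19,-0.3,0.04,0.14],[-0.23,-0.27,0.04,0.14],[-0.27,-0.23,0.04,0.14],[-0.3,-0.19,0.04,0.14]]'
python3 -m handwheel '[[-0.33,-0.14,0.04,0.14],[-0.34,-0.09,0.04,0.14],[-0.35,-0.04,0.04,0.14],[-0.36,0.02,0.04,0.14],[-0.35,0.07,0.04,0.14]]'
python3 -m handwheel '[[-0.34,0.12,0.04,0.14],[-0.31,0.17,0.04,0.14],[-0.29,0.21,0.04,0.14],[0,0,0,0.14],[0,0,0,0]]'
python3 -c "
from h import *
line((.505,-.113,.06),10)"
```

```text
t: 25.25
position: [0.5452, 0.0072, 0.3575]
tcp_rot: [0.204, 0.374, 0.89, 0.164]
force: [-0.4, 0.0, -1.2]
opening: 0.148
grip_force: 97.9
t: 25.75
position: [0.5335, -0.0407, 0.3363]
tcp_rot: [0.136, 0.656, 0.708, 0.224]
force: [-1.0, -0.0, -1.1]
opening: 0.143
grip_force: 97.9
t: 26.25
position: [0.5245, -0.0898, 0.3164]
tcp_rot: [0.051, 0.859, 0.44, 0.257]
force: [-1.1, 0.4, -0.8]
opening: 0.144
grip_force: 97.9
t: 26.75
position: [0.5199, -0.1195, 0.3047]
tcp_rot: [-0.022, 0.947, 0.188, 0.261]
force: [0.2, -0.5, -1.5]
opening: 0.145
grip_force: 97.8
p [ 0.5199 -0.1195  0.3047] rotvec to M0 [0.    0.001 0.046] f [ 0.932  0.362 -0.003] j [-0.51 -0.32  2.13  0.44  0.99  0.49]
[-0.44, -0.08, 0.68, 0.0]
[-0.44, -0.08, 0.68, 0.0]
[-0.44, -0.08, 0.68, 0.0]
[-0.44, -0.08, 0.68, 0.0]
[-0.44, -0.08, 0.68, 0.0]
[-0.44, -0.07, 0.68, 0.0]
[-0.44, -0.07, 0.68, 0.0]
[-0.44, -0.07, 0.68, 0.0]
[-0.44, -0.07, 0.68, 0.0]
[-0.44, -0.07, 0.68, 0.0]
```

Above the mat. I'll lower to about 45 mm over it, fixing the remaining yaw on the way, then check the scoop's position and level with the cameras.

```bash
python3 -m handwheel '[[-0.44,-0.08,0.68,0.04],[-0.44,-0.08,0.68,0],[-0.44,-0.08,0.68,0],[-0.44,-0.08,0.68,0],[-0.44,-0.08,0.68,0]]'
python3 -m handwheel '[[-0.44,-0.08,0.68,0],[-0.44,-0.08,0.68,0],[-0.44,-0.08,0.68,0],[-0.44,-0.08,0.68,0],[-0.44,-0.08,0.68,0]]'
python3 -m handwheel '[[0,0,0,0]]'
python3 - <<'E'
from h import *
d=snap("top"); P=cloud(d); im=d["pixels"].astype(int); save(d,"t3.png",(130,270,200,400),4)
r,c=np.mgrid[0:400,0:640]; s=env.get_state(); z0=s["position"][2]-p0[2]
m=(r>140)&(r<250)&(c>310)&(c<385)&(im.min(-1)>130)&(P[...,2]>.03)&(P[...,2]<z0+.05)
q=P[m]; print("z0",z0,m.sum(),cv2.minAreaRect((q[:,:2]*1000).astype(np.float32)),q.mean(0))
M=rotm(s); print("origin pred",s["position"]+M@(lt-.056*ft-.011*ut))
top=q[(q[:,2]>z0+.029)] ; f=f0; a=top[:,:2]@f[:2]; print("rim z slope",len(top),np.polyfit(a,top[:,2],1)[0])
fl=q[q[:,2]<z0+.02]; print("floor",np.polyfit(fl[:,:2]@f[:2],fl[:,2],1)[0])
line((.5054,-.1133,.0185),4)
E
```

```text
t: 27.25
position: [0.5127, -0.1141, 0.1828]
tcp_rot: [-0.026, 0.95, 0.171, 0.261]
force: [0.7, 0.2, -0.6]
opening: 0.145
grip_force: 97.9
t: 27.75
position: [0.5052, -0.1092, 0.0612]
tcp_rot: [-0.026, 0.95, 0.171, 0.261]
force: [0.7, 0.6, -0.3]
opening: 0.144
grip_force: 97.9
t: 27.85
position: [0.502, -0.1072, 0.0579]
tcp_rot: [-0.029, 0.951, 0.171, 0.258]
force: [-0.0, 0.4, -1.4]
opening: 0.145
grip_force: 97.7
z0 0.04306354080178568 874 ((587.2939453125, -75.7381820678711), (102.7356185913086, 63.46529769897461), 20.69081687927246) [ 0.58847032 -0.0763538   0.05084493]
origin pred [ 0.58240538 -0.07956759  0.04573908]
rim z slope 68 -0.05156696453540749
floor 0.06202972248588674
p [ 0.5035 -0.108   0.06  ] rotvec to M0 [-0.003  0.004  0.009] f [ 0.943  0.334 -0.004] j [-0.51 -0.06  2.41  0.78  0.53  0.07]
[-0.17, 0.03, 0.3, 0.0]
[-0.17, 0.04, 0.3, 0.0]
[-0.17, 0.04, 0.3, 0.0]
[-0.17, 0.04, 0.3, 0.0]
```

View pics/t3.png

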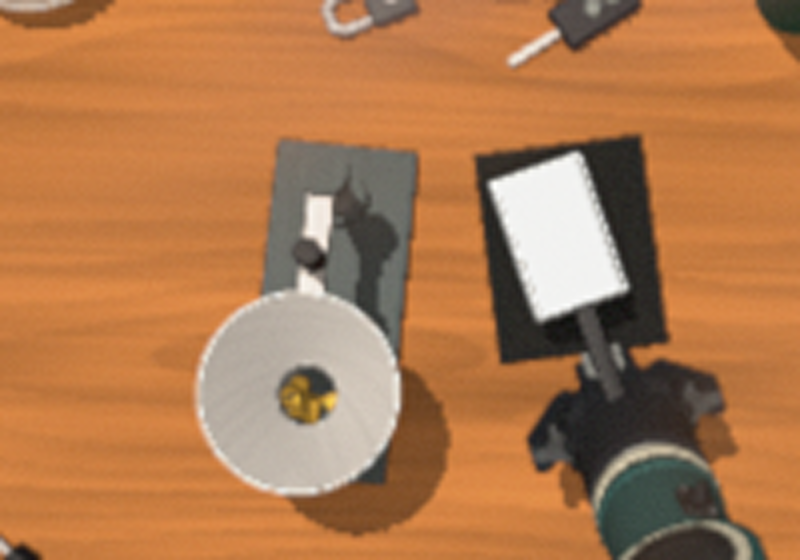

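The crop shows the empty scoop over the mat at (560,235). Brass plugs show through the funnel's bore at (305,395), and the funnel is home. Lowering gently.

```bash
python3 -m handwheel '[[-0.13,0.04,0.24,0],[-0.13,0.04,0.24,0],[-0.13,0.04,0.22,0],[-0.12,0.04,0.2,0],[-0.1,0.03,0.16,0]]'
python3 -m handwheel '[[-0.04,0.01,0.07,0],[0,0,0,0]]'
python3 -c "
from h import *
line((.5054,-.1145,.017),3)"
```

```text
t: 28.4
position: [0.5095, -0.1164, 0.0271]
tcp_rot: [-0.026, 0.949, 0.171, 0.262]
force: [0.6, 0.2, -1.8]
opening: 0.15
grip_force: 97.7
t: 28.6
position: [0.5084, -0.116, 0.0234]
tcp_rot: [-0.027, 0.95, 0.17, 0.261]
force: [0.3, 0.4, -1.3]
opening: 0.143
grip_force: 97.7
p [ 0.5084 -0.116   0.0234] rotvec to M0 [0.    0.    0.009] f [ 0.943  0.333 -0.   ] j [-0.52  0.04  2.42  0.93  0.47 -0.1 ]
[-0.06, -0.03, 0.05, 0.0]
[-0.06, -0.03, 0.05, 0.0]
[-0.06, -0.03, 0.05, 0.0]
```

```bash
python3 -m handwheel '[[-0.06,-0.03,0.05,0],[-0.06,-0.03,0.05,0],[0,0,0,0]]'
python3 -m handwheel '[[-0.05,-0.02,0.05,0],[0,0,0,0]]'
python3 -m handwheel '[[-0.02,0,0.04,0],[0,0,0,0]]'
```

```text
t: 28.9
position: [0.5054, -0.1143, 0.0181]
tcp_rot: [-0.027, 0.95, 0.17, 0.26]
force: [0.7, 0.3, -1.2]
opening: 0.144
grip_force: 97.7
t: 29.1
position: [0.5057, -0.1146, 0.0171]
tcp_rot: [-0.027, 0.95, 0.17, 0.261]
force: [-5.7, -1.9, 7.1]
opening: 0.144
grip_force: 99.1
t: 29.3
position: [0.5063, -0.1147, 0.0165]
tcp_rot: [-0.027, 0.95, 0.17, 0.262]
force: [-8.4, -1.7, 13.1]
opening: 0.146
grip_force: 100.3
```

```bash
python3 -m handwheel '[[0.01,0,-0.03,0],[0,0,0,0]]' - 20
python3 -m handwheel '[[0,0,0,0],[0,0,0,0],[0,0,0,0],[0,0,0,0]]' 0.45
python3 -m handwheel '[[0,0,-0.3,0],[0,0,-0.5,0],[0,0,-0.8,0],[0,0,-1,0],[0,0,-1,0]]'
python3 -m handwheel '[[0,0,-1,0],[0,0,-1,0],[0,0,-1,0],[0,0,0,0],[0,0,0,0]]'
python3 - <<'E'
from h import *
print(env.get_state()["position"])
d=snap("top"); P=cloud(d); im=d["pixels"].astype(int); r,c=np.mgrid[0:400,0:640]
m=(r>140)&(r<250)&(c>310)&(c<385)&(im.min(-1)>130)&(P[...,2]<.06)
q=P[m]; print(m.sum(),cv2.minAreaRect((q[q[:,2]>.008][:,:2]*1000).astype(np.float32)),np.percentile(q[:,2],[2,50,98]))
hd=(r>170)&(r<250)&(c>310)&(c<385)&(P[...,2]>.033)&(P[...,2]<.05)&(im.max(-1)<90); q=P[hd]; print("handle",hd.sum(),np.median(q[:,2]),np.polyfit(q[:,:2]@f0[:2],q[:,2],1)[0])
g=P[(r>190)&(r<270)&(c>240)&(c<310)&(P[...,2]>.152)&(P[...,2]<.166)]; A=np.c_[2*g[:,:2],np.ones(len(g))]; print("rim",np.linalg.lstsq(A,(g[:,:2]**2).sum(1),rcond=None)[0][:2])
save(d,"t4.png",(100,300,180,480),2.5)
E
```

```text
t: 29.5
position: [0.5061, -0.1145, 0.017]
tcp_rot: [-0.027, 0.95, 0.17, 0.262]
force: [0.2, 0.7, 5.3]
opening: 0.145
grip_force: 98.5
t: 29.9
position: [0.5047, -0.1142, 0.0155]
tcp_rot: [-0.027, 0.95, 0.17, 0.26]
force: [0.5, -0.2, 0.5]
opening: 0.449
grip_force: 0.0
t: 30.4
position: [0.4515, -0.1292, 0.1092]
tcp_rot: [-0.027, 0.95, 0.17, 0.26]
force: [0.4, 0.9, 0.2]
opening: 0.448
grip_force: 0.0
t: 30.9
position: [0.4089, -0.1425, 0.1872]
tcp_rot: [-0.026, 0.95, 0.17, 0.261]
force: [0.3, -0.2, -0.0]
opening: 0.45
grip_force: 0.0
[ 0.4089409  -0.14251901  0.18721572]
888 ((632.7860717773438, -70.20063781738281), (188.85693359375, 64.06130981445312), 19.53261375427246) [-0.00050385  0.00751437  0.03911766]
handle 143 0.04014784755014911 0.004501694010676384
rim [0.47585553 0.08523695]
```

View pics/t4.png

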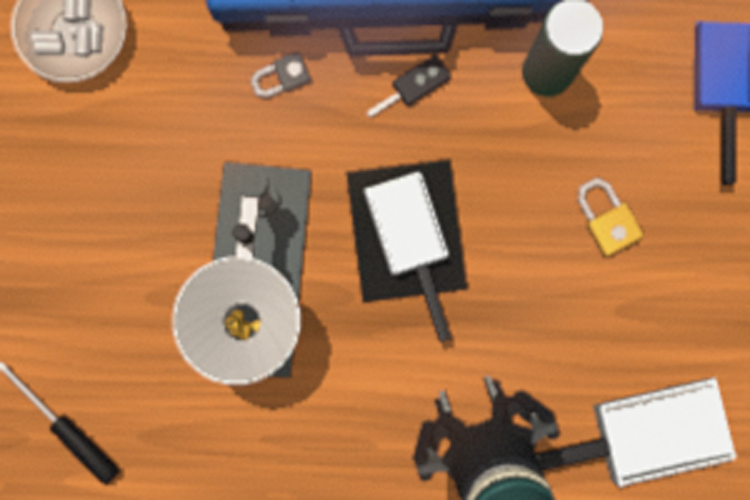

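The crop shows the empty scoop level in the middle of the mat at (408,225), with a measured handle slope of 0.004. The funnel is home with brass below its bore at (240,320), the other things are where they were, and the gripper is clear.

```bash
python3 -c "
from workcell import env
print(env.finish_job())"
```

```text
the job is handed in; nothing more can be done
None
```

The job is handed in at about 31 s: funnel fully home over the jar, the scoop poured empty through it with brass visible in the jar (plugs not counted one by one), scoop set down level on the middle of the mat, and nothing else seen to have moved, though the gripper met about 20 N of contact with something at its start position while turning.

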